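# Draw the parcel gauge out to its preset mark and hold it

### The job

The telescoping arm of the parcel gauge is locked in its home position. Press the lock plunger on top of the sleeve all the way down to its stop and let it come up again, then take the upright grip post on the arm and draw the arm out until its pointer stands opposite the little saddle-shaped rider preset on the scale. A spring pulls the arm back, so the program must finish while still holding the post with the pointer at the rider; do not shift the rider, and leave the things lying around where they are.

Things in the scene. Friction and masses are not known exactly. Their poses are not given: they have to be found in the camera images.
- gauge: Parcel gauge fixed to the table: grey plate 100 x 330 x 12 mm with a grey sleeve (40 x 130, top 56 mm up) on its +y end. Origin: centre of the plate's underside. Own -y: the way the arm is drawn out; own -x: the scale edge. Plunger at x +12, y +90 mm; grip post at x +12, y -40 mm minus the draw-out. Two thin jaws (52 mm tall) reach back to x = +70 mm. Place and turn vary.
- gauge_arm (a joint): Draw-out of the arm from home, m: 0 home (locked, as at the start), growing along the gauge's own -y, end stop at 0.105. A spring pulls it home with 4 N at 0 to 5.6 N at the end. Until the plunger has been pressed a catch blocks it after 1.5 mm. The pointer is at the rider when this value equals joint rider.
- grip_post (a point): Upright round dark steel post on the arm's head, 20 mm in diameter, 62 mm tall, to be gripped from above. This point: centre of its foot, 52 mm above the table; its top is 114 mm above the table. All else on the gauge is lower (plunger 88 mm, rest below 62 mm). It moves with the arm.
- pointer_tip (a point): Tip of the thin dark pointer (2 mm wide) that reaches from the arm's head to the scale, 17.5 mm above the table, at the gauge's x = -30 mm. It moves with the arm.
- plunger (a joint): How far the lock plunger is pressed down, m: 0 up, 0.012 at its stop. Spring: about 2.4 N at first, 6 N at the stop, plus about 1.5 N for the catch on the first press; comes up by itself when let go.
- plunger_top (a point): Centre of the top of the plunger's black mushroom head (30 mm in diameter, 8 mm thick), 88 mm above the table when up, 76 mm when pressed to its stop. It moves with the plunger.
- catch (a joint): Position of the catch inside the sleeve, m: 0 engaged (arm locked), about 0.010 out of the way; over 0.007 the arm is free. The plunger pushes it out over its full stroke; it stays out after the plunger has come up. It cannot be seen from outside.
- rider (a joint): Scale reading at which the rider is set, m (0.045 to 0.095, differs from case to case): the draw-out of the arm at which its pointer stands opposite the middle of the rider. The rider slides with 2 N of friction, so it can be knocked out of place.
- rider_mark (a point): Top of the rider's inner edge, at its middle: a small dark saddle, 8 mm wide along the scale and 20 mm across it, astride the front edge of the plate, its top 25 mm above the table, at the gauge's x = -34 mm. A thin white line on top marks its middle.
- weight_100: Bystander: brass check weight, 23 mm wide, 24 mm tall, in front of the gauge; origin at its foot.
- vial_white: Bystander: sample vial with pale cap, 26 mm wide, 52 mm tall, in front of the gauge near the sleeve; origin at its foot.
- vial_blue: Bystander: sample vial with blue cap, 26 mm wide, 52 mm tall, behind the gauge near the sleeve; origin at its foot.
- ink_pad: Bystander: black stamp pad 62 x 92 x 18 mm; origin at the centre of its underside.
- loupe: Bystander: black eye loupe, 38 mm wide, 30 mm tall; origin at its foot.
- torch: Bystander: black pocket torch 32 x 110 x 32 mm; origin under its middle.
- parts_tin: Bystander: round pale tin, 62 mm wide, 20 mm tall; origin at its foot.
- parcel: Bystander: brown taped parcel 73 x 155 x 46 mm, the next one to be gauged; origin under its middle.

How it is judged:
On the way, in this order (a step that is already met when the one before it is completed fails the run):
1. the lock plunger is pressed down to its stop, releasing the arm (value of joint plunger above 0.0105 m and value of joint catch above 0.007 m), for 0.1 s.
2. the plunger is up again and the arm, held by its post, is drawn out (value of joint plunger below 0.003 m and value of joint gauge_arm above 0.02 m and contact force between the fingers and grip_post above 2 N), for 0.1 s.
At the end, for the whole second after the job is handed in: The fingers still hold the grip post (more than 2 N) and keep the arm still, its pointer within 4 mm of the middle of the rider along the scale (that is, within the rider's width); the plunger is up (y of pointer_tip in the frame of rider_mark between -0.004 and 0.004 m and value of joint gauge_arm above 0.038 m and value of joint plunger below 0.003 m and value of joint catch above 0.007 m and velocity of joint gauge_arm between -0.01 and 0.01 m/s and contact force between the fingers and grip_post above 2 N); the arm keeps its last pose, push and grip.
It fails at once if the rider was shifted along the scale (more than 3 mm) (distance of rider_mark from where it was at the start of the episode above 0.003 m).
It fails at once if a bystander was pushed or knocked over (moved more than 20 mm, or a vial tipped) (distance of any of weight_100, vial_white, vial_blue, ink_pad, loupe, torch, parts_tin, parcel from where it was at the start of the episode above 0.02 m or angle between any of vial_white, vial_blue's own z axis and vertical above 0.5 rad).
It also fails if it takes over 45 s, if anything falls off the work surface, if the arm or the gripper's body presses on something with over 40 N, if the wrist force passes 120 N, or if a joint passes its speed limit or range.

### The arm

A 6-joint arm with a two-finger parallel gripper is mounted at the origin on a cart in front of the work surface, level with it; the furniture and walls round the work are solid. World frame = base frame: x ahead of the robot, y to its left, z up, the work surface at z = 0. Lengths are in m, angles in rad, forces in N, time in s.
With the tool pointing down it reaches from about 0.275 to 0.85 m from the base axis. Payload 5.2 kg.
Tool frame: the origin (TCP) lies between the finger pads; the fingertips stand 22 mm ahead of it and the grasp point (between the pads) lies 3 mm ahead of it; z points along the fingers, y is the line along which they close (so a half turn about z gives the same grasp; the last joint's range is limited). The gripper opens to 85 mm and grips with 20 to 120 N. Pads are 22 mm wide; open, the fingers measure 114 mm over their backs; the gripper's body (76 mm by 85 mm) begins 54 mm behind the grasp point. The pads swing forward as they close: fully open they stand 13 mm farther back than shut.
Start: joints at [-1.402, 0.259, 1.535, -0, 1.348, -0.203], TCP at [0.2, -0.512, 0.253] pointing down, gripper open.
Joint ranges: [-3.14, 3.14], [-0.91, 2.08], [0.19, 2.58], [-1.22, 4.36], [0.22, 2.71], [-3.12, 3.12]. Speed limits (rad/s): [2.57, 2.57, 3.14, 3.14, 3.14, 3.14].

### API

Orientations are given as a unit quaternion [w, x, y, z].
In Python, from workcell import bot, grab_frame, camera_info, workorder gives the robot as it stands. The module is installed in compiled form; this text tells all that it offers.
- The arm moves only by the tool servo_tool, never from a script. Its argument "deltas" is a list of rows, each a list of 6 numbers: the shift along the tool's x, y, z in m, then the turn, a rotation vector about the tool's x, y, z in rad. In form: [[x, y, z, rx, ry, rz], ...]. A call has 1 to 12 rows; each row shifts and turns the commanded pose from where the row before left it, along the tool's axes as they then stand; what a row does not reach is not made up. A row lasts 1/8 s, in which the tool goes at most 62.5 mm and 10.7 degrees, less where a joint would pass 70% of its speed; a pose out of reach is approached as far as the arm can. A call with a gripper value outside its range is refused whole. "jaw" is the opening, from -1 (shut) to 1 (fully open), set as the call begins (left out, the last holds). The fingers move at their own pace and stop on an object; the grip force is fixed at half the most. Time passes only in rows, so rows that do not move let the fingers close. It gives the time, the measured TCP pose, the force, the opening and the grip force at its end, in the units of the state.
- bot.get_obs(): the state, without advancing time (a new reading comes with each control period).
- grab_frame(name): name is "scene" or "top" or "wrist"; returns the picture (384x512x3 uint8, red, green, blue); there is no depth.
- camera_info(name): a dict with "fov_y" (degrees; the focal length in pixels is half the picture's height over the tangent of half this angle, whatever the lens; pixels are square), "cx", "cy" (the principal point, pixels), "dist_coeffs" ([k1, k2, p1, p2, k3] as OpenCV has them; the pictures are not rectified), "rvec" (rotation vector, rad) and "tvec" (3), from world to camera coordinates, as OpenCV has them. Camera axes: x right, y down, z forward; pixel columns grow to the right and rows downward; lengths in m; the calibration is good to about 2 mm. A picture is of the moment at which its call begins: read the wrist's pose just before it. camera_info takes no time and is no camera call; for the wrist camera it gives the pose at the moment of the call.
- workorder.job_done(): hands the job in; it is judged then, once.
The state is a dict: "time": time; "joint_positions": joint angles; "joint_velocities": joint speeds; "effort": joint torques, N m; "eef_pos": TCP position; "orientation": TCP orientation; "contact_force": force on the tool from outside, world axes, zero at the start; "moment": the same for the moment, N m; "opening": opening from 0.0 (shut) to 1.0 (fully open); "finger_force": force on a finger pad.
Only numpy, scipy, OpenCV 4.12 (cv2) and the standard library are available. Lean on these libraries where they do the work, as an engineer would, in place of code of your own. Each camera call takes 0.05 s, during which the arm holds its last target. There are 200 camera calls.

## Working session

There is one attempt and no reset: what is moved stays moved. The work goes in short steps, Python scripts to look and compute and a tool call to move; the robot and the scene stay as the last step left them, time stands still between calls to the robot, and variables do not carry over. Pictures are saved under pics/ and viewed, at most 10 in all, crops included, and the job is handed in when it is done.

Besides the shell and the picture viewer there is one more tool, called in YAML: its name, and indented under it one key for each argument. servo_tool: Moves the arm, as the interface text tells. Its arguments: {"type":"object","properties":{"deltas":{"type":"array","items":{"type":"array","items":{"type":"number"}}},"jaw":{"type":"number"}},"required":["deltas"]}

```bash
mkdir -p pics; cat > h.py <<'E'
import numpy as np, cv2
from workcell import bot, grab_frame, camera_info
def cam(n):
    c=camera_info(n); f=192/np.tan(np.radians(c["fov_y"])/2)
    K=np.array([[f,0,c["cx"]],[0,f,c["cy"]],[0,0,1]])
    return K,np.array(c["dist_coeffs"],float),np.array(c["rvec"],float),np.array(c["tvec"],float)
def ray(cm,uv):
    K,d,r,t=cm; p=cv2.undistortPoints(np.array(uv,float).reshape(-1,1,2),K,d).reshape(-1,2)
    R=cv2.Rodrigues(r)[0]; return -R.T@t,(R.T@np.c_[p,np.ones(len(p))].T).T
def onz(cm,uv,z):
    o,D=ray(cm,uv); return o+D*((z-o[2])/D[:,2])[:,None]
def proj(cm,P):
    return cv2.projectPoints(np.array(P,float).reshape(-1,1,3),cm[2],cm[3],cm[0],cm[1])[0].reshape(-1,2)
def save(n,im): cv2.imwrite("pics/"+n,im[:,:,::-1])
E
python3 - <<'E'
from h import *
o=bot.get_obs();print(o)
for n in("scene","top"):
    im=grab_frame(n);np.save(n+"0.npy",im);save(n+"0.png",im)
    c=cam(n);print(n,-cv2.Rodrigues(c[2])[0].T@c[3],c[0][0,0])
E
```

```text
{'time': 0.0, 'joint_positions': array([-1.40178605e+00,  2.59345048e-01,  1.53611002e+00, -1.29752281e-05,
        1.34803680e+00, -2.02797515e-01]), 'joint_velocities': array([ 1.93729721e-04, -1.42096196e-04,  2.70682889e-04, -1.50453960e-06,
        1.42426660e-03,  6.92051689e-04]), 'effort': array([-7.27295992e-05, -4.46036947e+01, -2.90563810e+01, -1.68868378e-04,
        1.14475083e-02,  5.68352277e-06]), 'eef_pos': array([ 0.1997462 , -0.51189585,  0.25246277]), 'orientation': array([-9.49577078e-04,  9.82768872e-01,  1.84836260e-01,  9.71646739e-06]), 'contact_force': array([ 0.20860776, -0.34661548, -0.55274092]), 'moment': array([-0.03821817,  0.01005531, -0.01551402]), 'finger_force': 0.0, 'opening': 0.998481481177612}
scene [-0.24308108  0.67492628  0.96089277] 420.73969000473375
top [0.43098455 0.2529744  1.2899348 ] 472.4846289279966
```

View pics/top0.png

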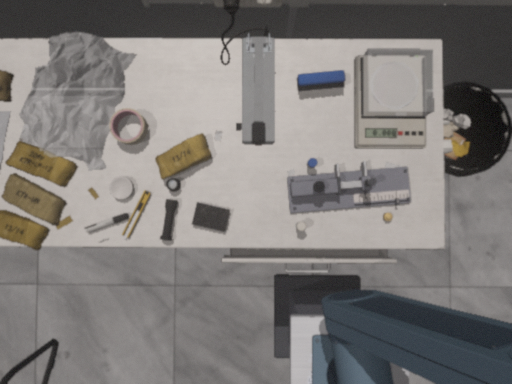

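View pics/scene0.png

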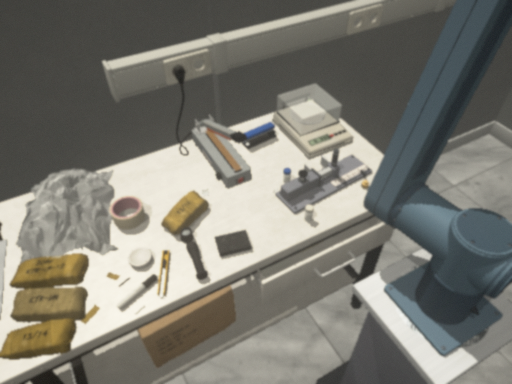

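The top view shows the gauge at about (350,190) px, with the sleeve end at left, the scale edge at the bottom and the vials at (312,162) and (300,227). I'll enlarge that part.

```bash
python3 - <<'E'
from h import *
im=np.load("top0.npy")[150:240,275:425]
save("crop.png",cv2.resize(im,None,fx=5.3,fy=5.3,interpolation=cv2.INTER_CUBIC))
c=cam("top")
print(onz(c,[[288,180],[408,167],[411,204],[291,213]],.012))
print(onz(c,[[319,187]],.088),onz(c,[[367,183]],.114))
E
```

```text
[[ 0.51838761  0.16808951  0.012     ]
 [ 0.55525207 -0.15754909  0.012     ]
 [ 0.45490474 -0.16457529  0.012     ]
 [ 0.42912196  0.15986168  0.012     ]]
[[0.49568912 0.09419852 0.088     ]] [[ 0.5048247  -0.02201878  0.114     ]]
```

View pics/crop.png

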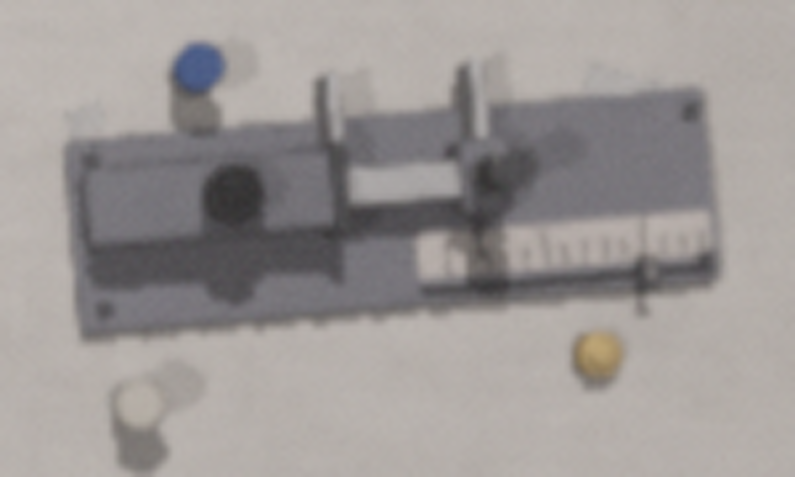

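The crop shows the plate corners at (66,143), (702,90), (717,280) and (84,340), the plunger at (233,194), the rider at about (646,272) and the post near (488,175), all in crop px. I'll fit the pose.

```bash
cat >> h.py <<'E'
def pose(W,L):  # 2D rigid fit W=R L + t
    a,b=W.mean(0),L.mean(0); H=(L-b).T@(W-a); th=np.arctan2(H[0,1]-H[1,0],H[0,0]+H[1,1])
    R=np.array([[np.cos(th),-np.sin(th)],[np.sin(th),np.cos(th)]]); return th,R,a-R@b
E
python3 - <<'E'
from h import *
c=cam("top"); s=cam("scene")
px=lambda p:np.array(p,float)/5.3+[275,150]-0.4
W=onz(c,px([[66,143],[702,90],[717,280],[84,340]]),.012)[:,:2]
pl=onz(c,px([[233,194]]),.088)[:,:2]
W=np.r_[W,pl,pl]; L=np.array([[.05,.165],[.05,-.165],[-.05,-.165],[-.05,.165],[.012,.09],[.012,.09]])
th,R,t=pose(W,L);print("th",th,"t",t);print("resid mm",(W-L@R.T-t)*1e3)
np.savez("pose.npz",th=th,R=R,t=t)
w=lambda x,y,z:np.r_[R@[x,y]+t,z]
print("plunger",w(.012,.09,.088),pl[0],"post",w(.012,-.04,.114),"px crop",(proj(c,w(.012,-.04,.114))-[275,150])*5.3, "scene px plunger/post",proj(s,[w(.012,.09,.088),w(.012,-.04,.114)]))
r=onz(c,px([[646,272]]),.025)[0,:2];l=R.T@(r-t);print("rider local",l,"reading",-.04-l[1])
for n,p,z in(("blue",[200,67],.052),("white",[138,405],.052),("brass",[598,353],.024)):
    q=onz(c,px([p]),z)[0];print(n,q,R.T@(q[:2]-t))
E
```

```text
th 0.09092906165566439 t [0.49302333 0.00410268]
resid mm [[-0.17150983 -2.29269699]
 [-1.41901703  0.68863585]
 [ 0.92255593  3.16095829]
 [-1.15781394 -2.53441372]
 [ 0.91289243  0.48875829]
 [ 0.91289243  0.48875829]]
plunger [0.49680141 0.09482052 0.088     ] [0.4977143  0.09530928] post [ 0.50860591 -0.03464242  0.114     ] px crop [[514.37051661 166.9993852 ]] scene px plunger/post [[302.62569362 172.23617295]
 [336.0448914  149.89950013]]
rider local [-0.04157582 -0.12233602] reading 0.08233602356711867
blue [0.56273516 0.10683525 0.052     ] [0.07875235 0.09597806]
white [0.39533781 0.13756085 0.052     ] [-0.08516345  0.14177704]
brass [ 0.42176868 -0.0971694   0.024     ] [-0.08015617 -0.09438351]
```

Residuals are about 3 mm, and the post agrees with the model. Reading is about 82 mm. I'll turn the tool so its x matches gauge x and its y matches gauge -y, close the jaws, and head for the plunger.

servo_tool:
  deltas:
    - [0,0,0,0,0,0.1405]
    - [0,0,0,0,0,0.1405]
    - [0.025,-0.041,0,0,0,0]
    - [0.025,-0.041,0,0,0,0]
    - [0.025,-0.041,0,0,0,0]
    - [0.025,-0.041,0,0,0,0]
    - [0.025,-0.041,0,0,0,0]
    - [0.025,-0.041,0,0,0,0]
    - [0.025,-0.041,0,0,0,0]
    - [0.025,-0.041,0,0,0,0]
    - [0.025,-0.041,0,0,0,0]
    - [0.025,-0.041,0,0,0,0]
  jaw: -1

```text
time: 1.6
eef_pos: [0.4119, -0.0798, 0.2532]
orientation: [-0.0, 0.999, 0.045, -0.0]
contact_force: [0.6, -0.5, 0.1]
opening: 0.001
finger_force: 0.0
```

```bash
cat >> h.py <<'E'
def rel(P): # target -> tool-frame delta
    o=bot.get_obs(); q=o["orientation"]
    from scipy.spatial.transform import Rotation as Ro
    Rm=Ro.from_quat(np.r_[q[1:],q[0]]).as_matrix(); return Rm.T@(np.array(P)-o["eef_pos"])
E
python3 - <<'E'
from h import *
o=bot.get_obs();print(o["time"],o["eef_pos"],o["orientation"],o["joint_positions"],o["opening"])
print("d plunger",rel([.4972,.095,.125]))
c=cam("wrist");im=grab_frame("wrist");np.save("w1.npy",im);save("w1.png",im)
np.savez("w1c.npz",K=c[0],d=c[1],r=c[2],t=c[3]);print(c[0],c[1],-cv2.Rodrigues(c[2])[0].T@c[3])
E
```

```text
1.6 [ 0.41191289 -0.07984738  0.25316064] [-1.95245120e-05  9.98971088e-01  4.53515127e-02 -6.80825460e-05] [-4.58687668e-01  1.85280983e-02  1.81980440e+00 -3.27358362e-05
  1.30339824e+00  1.02138316e+00] 0.0007360459471447795
d plunger [ 0.10079635 -0.16639451  0.12815462]
[[300.43445915   0.         261.09353906]
 [  0.         300.43445915 191.79740238]
 [  0.           0.           1.        ]] [0.00812284 0.         0.         0.         0.        ] [ 0.49371468 -0.07201696  0.37394423]
```

View pics/w1.png

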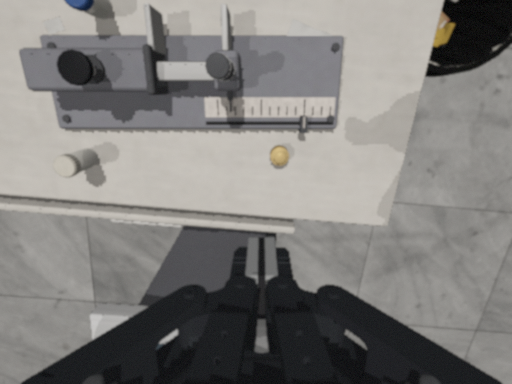

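The wrist view is clear. The plate runs from (41,36) to (342,37), (336,129) and (59,129), with the plunger top at (73,67), the post top at (220,65) and the rider at (304,123). I'll enlarge the scale and refine these points.

```bash
python3 - <<'E'
from h import *
z=np.load("w1c.npz");c=(z["K"],z["d"],z["r"],z["t"]);im=np.load("w1.npy")
save("w1crop.png",cv2.resize(im[30:140,195:355],None,fx=5,fy=5,interpolation=cv2.INTER_CUBIC))
C=onz(c,[[41,36],[342,37],[336,129],[59,129]],.012)[:,:2]
pl=onz(c,[[73,67]],.088)[:,:2];po=onz(c,[[220,65]],.114)[:,:2]
print("sides",np.linalg.norm(C-np.roll(C,1,0),axis=1),"pl-po",np.linalg.norm(pl-po))
W=np.r_[C,pl,po];L=np.array([[.05,.165],[.05,-.165],[-.05,-.165],[-.05,.165],[.012,.09],[.012,-.04]])
th,R,t=pose(W,L);print(th,t,(W-L@R.T-t)*1e3,"pl",pl,"po",po)
np.savez("pose2.npz",th=th,R=R,t=t)
l=R.T@(onz(c,[[304,123]],.025)[0,:2]-t);print("rider",l,-.04-l[1])
E
```

```text
sides [0.09855818 0.32433728 0.097909   0.32798209] pl-po 0.1322538741122473
0.0895727484134384 [0.49330782 0.00282352] [[-1.10449958 -2.75923854]
 [-1.67662912  2.87489563]
 [ 0.55623751  1.52516662]
 [ 0.16595227 -0.53642494]
 [ 0.86496477  0.56446798]
 [ 1.19397414 -1.66886674]] pl [[0.4980739  0.09410062]] po [[ 0.51003181 -0.03761155]]
rider [-0.04105818 -0.12342628] 0.08342627930924412
```

View pics/w1crop.png

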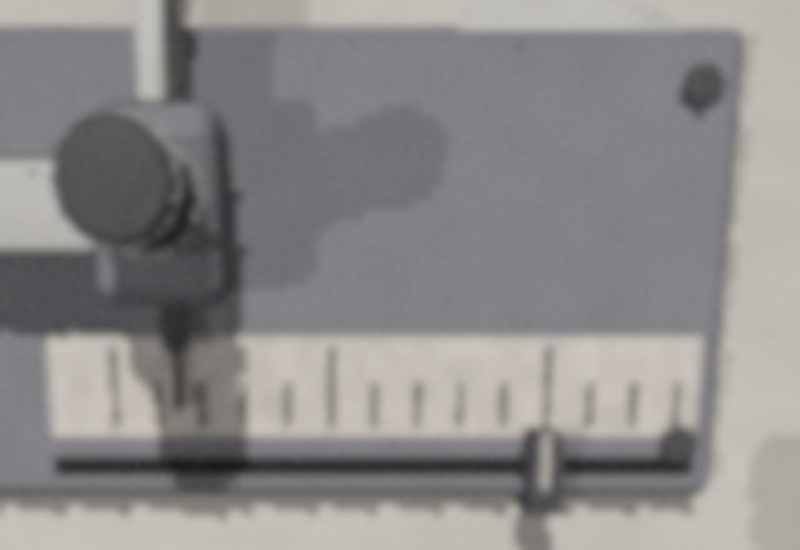

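The crop shows the pointer tip at (178,400), the rider's white line at (543,450) and the post top at (112,178). The pointer-to-rider distance follows directly.

```bash
python3 - <<'E'
from h import *
z=np.load("w1c.npz");c=(z["K"],z["d"],z["r"],z["t"]);p=np.load("pose2.npz");R,t=p["R"],p["t"]
px=lambda q:np.array([q],float)/5+[195,30]-.4
lo=lambda q,h:R.T@(onz(c,px(q),h)[0,:2]-t)
print("pointer",lo([178,400],.0175),"rider",lo([542,438],.025),lo([545,490],.025),"post",lo([112,178],.114))
print("d plunger",rel([.4977,.0945,.125]))
E
```

```text
pointer [-0.02686521 -0.03923115] rider [-0.03464267 -0.12199401] [-0.04620323 -0.12321156] post [ 0.01288809 -0.03936804]
d plunger [ 0.09947318 -0.16062192  0.12901139]
```

The rider reads about 0.083. Now to a point above the plunger.

servo_tool:
  deltas:
    - [0.025,-0.04,0,0,0,0]
    - [0.025,-0.04,0,0,0,0]
    - [0.025,-0.04,0,0,0,0]
    - [0.0245,-0.0405,0,0,0,0]
    - [0,0,0.04,0,0,0]
    - [0,0,0.04,0,0,0]
    - [0,0,0.03,0,0,0]
    - [0,0,0.018,0,0,0]
    - [0,0,0,0,0,0]

```text
time: 2.78
eef_pos: [0.4948, 0.0873, 0.1237]
orientation: [-0.0, 0.999, 0.045, -0.002]
contact_force: [-0.6, 0.3, 0.7]
opening: 0.001
finger_force: 0.0
```

```bash
python3 - <<'E'
from h import *
print(rel([.4977,.0945,.098]))
im=grab_frame("wrist");save("w2.png",im);print(proj(cam("wrist"),[.4977,.0945,.088]))
E
```

```text
[ 0.00368563 -0.00689726  0.02567762]
[[249.72783902 234.92895162]]
```

View pics/w2.png

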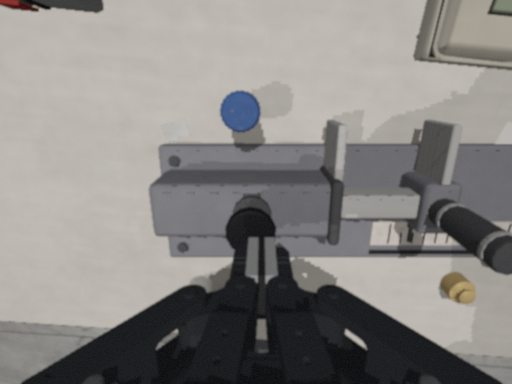

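The fingertips sit about 7 mm right of the plunger head, which is centred near (250,230). That matches the prediction, so I'll correct and press.

servo_tool:
  deltas:
    - [0.0037,-0.007,0,0,0,0]
    - [0,0,0.008,0,0,0]
    - [0,0,0.006,0,0,0]
    - [0,0,0.004,0,0,0]
    - [0,0,0.004,0,0,0]
    - [0,0,0,0,0,0]
    - [0,0,0,0,0,0]

```text
time: 3.7
eef_pos: [0.4992, 0.0948, 0.1035]
orientation: [-0.0, 0.999, 0.045, -0.0]
contact_force: [-0.5, 0.7, 4.1]
opening: -0.004
finger_force: 2.0
```

servo_tool:
  deltas:
    - [0,0,0.002,0,0,0]
    - [0,0,0.002,0,0,0]
    - [0,0,0.002,0,0,0]
    - [0,0,0,0,0,0]

```text
time: 4.2
eef_pos: [0.4992, 0.0948, 0.098]
orientation: [-0.0, 0.999, 0.045, 0.0]
contact_force: [-2.7, 0.2, 9.6]
opening: 0.004
finger_force: 4.9
```

servo_tool:
  deltas:
    - [0,0,0.001,0,0,0]
    - [0,0,0.001,0,0,0]
    - [0,0,0,0,0,0]
    - [0,0,0,0,0,0]

```text
time: 4.7
eef_pos: [0.4993, 0.0948, 0.0978]
orientation: [0.0, 0.999, 0.046, 0.001]
contact_force: [-9.2, 0.9, 25.0]
opening: 0.002
finger_force: 12.5
```

That's the stop: z no longer moves and the force rose to 25 N. I'll lift, open the jaws and go above the post.

servo_tool:
  deltas:
    - [0,0,-0.01,0,0,0]
    - [0,0,-0.03,0,0,0]
    - [0,0,-0.04,0,0,0]
    - [0,0,-0.01,0,0,0]
    - [0,0.03,0,0,0,0]
    - [0,0.04,0,0,0,0]
    - [0,0.04,0,0,0,0]
    - [0,0.02,0,0,0,0]
    - [0,0,0,0,0,0]

```text
time: 5.82
eef_pos: [0.5107, -0.0361, 0.1842]
orientation: [-0.0, 0.999, 0.044, -0.001]
contact_force: [-0.5, 0.3, 0.4]
opening: -0.003
finger_force: 0.0
```

servo_tool:
  deltas:
    - [0,0,0,0,0,0]
    - [0,0,0,0,0,0]
    - [0,0,0,0,0,0]
    - [0,0,0,0,0,0]
    - [0,0,0,0,0,0]
  jaw: 1

```text
time: 6.45
eef_pos: [0.511, -0.0345, 0.1854]
orientation: [0.0, 0.999, 0.046, 0.0]
contact_force: [-0.6, 0.1, 0.4]
opening: 1.0
finger_force: 0.0
```

```bash
python3 - <<'E'
from h import *
print(bot.get_obs()["contact_force"],rel([.5095,-.037,.09]))
c=cam("wrist");im=grab_frame("wrist");save("w3.png",im);print(proj(c,[.5095,-.037,.114]))
E
```

```text
[-0.57549318  0.09143101  0.35353847] [-0.00176488  0.00233129  0.09537455]
[[265.02663412 218.12343904]]
```

View pics/w3.png

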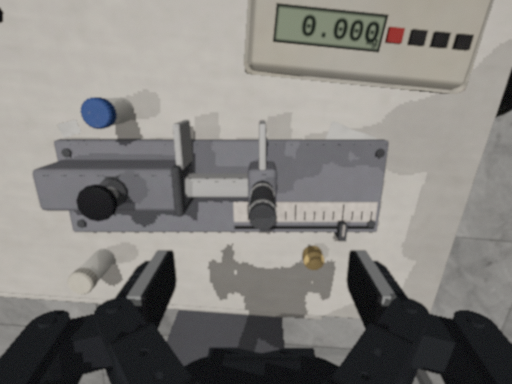

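The jaws straddle the post, whose top is at about (262,216) against a predicted (265,218). The plunger is up again. I'll descend and close.

servo_tool:
  deltas:
    - [-0.0015,0.002,0.03,0,0,0]
    - [0,0,0.04,0,0,0]
    - [0,0,0.024,0,0,0]
    - [0,0,0,0,0,0]

```text
time: 7.0
eef_pos: [0.5083, -0.0365, 0.0897]
orientation: [-0.001, 0.999, 0.045, -0.002]
contact_force: [-0.4, -0.2, 1.2]
opening: 1.002
finger_force: 0.0
```

servo_tool:
  deltas:
    - [0,0,0,0,0,0]
    - [0,0,0,0,0,0]
    - [0,0,0,0,0,0]
    - [0,0,0,0,0,0]
    - [0,0,0,0,0,0]
    - [0,0,0,0,0,0]
    - [0,0,0,0,0,0]
  jaw: -1

```text
time: 7.88
eef_pos: [0.5101, -0.0362, 0.0922]
orientation: [-0.0, 0.999, 0.045, 0.001]
contact_force: [-0.7, 3.9, 5.2]
opening: 0.221
finger_force: 58.3
```

The post is gripped (58 N). I'll draw out 75 mm first, then measure.

servo_tool:
  deltas:
    - [0,0.01,0,0,0,0]
    - [0,0.015,0,0,0,0]
    - [0,0.015,0,0,0,0]
    - [0,0.015,0,0,0,0]
    - [0,0.01,0,0,0,0]
    - [0,0.006,0,0,0,0]
    - [0,0.004,0,0,0,0]
    - [0,0,0,0,0,0]
    - [0,0,0,0,0,0]

```text
time: 9.0
eef_pos: [0.5168, -0.1106, 0.0922]
orientation: [-0.001, 0.999, 0.045, 0.001]
contact_force: [-0.9, 5.3, 5.2]
opening: 0.217
finger_force: 58.5
```

```bash
python3 - <<'E'
from h import *
p=np.load("pose2.npz");R,t=p["R"],p["t"]
o=bot.get_obs();l=R.T@(o["eef_pos"][:2]-t);print("tcp local",l,"draw est",-.04-l[1],"resid force",o["contact_force"])
c=cam("wrist");im=grab_frame("wrist");np.save("w4.npy",im)
np.savez("w4c.npz",K=c[0],d=c[1],r=c[2],t=c[3])
r=proj(c,np.r_[R@[-.034,-.123]+t,.025])[0];print("rider px",r)
x,y=(r-[70,55]).astype(int);x=max(0,min(x,372));y=max(0,min(y,279));print(x,y)
save("w4.png",cv2.resize(im[y:y+105,x:x+140],None,fx=5.6,fy=5.6,interpolation=cv2.INTER_CUBIC))
E
```

```text
tcp local [ 0.01319918 -0.11510307] draw est 0.07510306762199953 resid force [-0.93812052  5.31501775  5.23555578]
rider px [272.48597234 277.89656917]
202 222
```

View pics/w4.png

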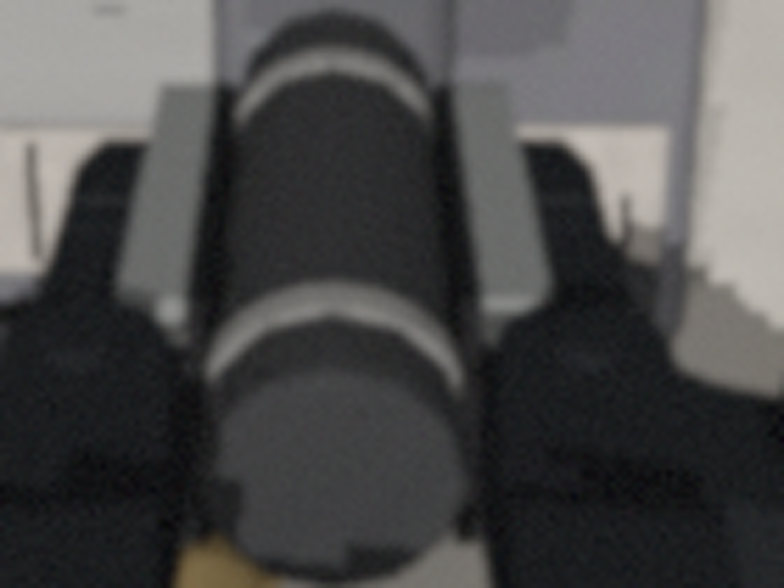

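The gripper hides the pointer and rider from the wrist camera. I'll check the rider reading against the scale ticks, which must be 10 mm apart, using the earlier clear picture.

```bash
python3 - <<'E'
from h import *
z=np.load("w1c.npz");c=(z["K"],z["d"],z["r"],z["t"]);p=np.load("pose2.npz");R,t=p["R"],p["t"]
im=np.load("w1.npy").astype(float).mean(2)
px=lambda q:np.array([q],float)/5+[195,30]-.4
lo=lambda q,h:R.T@(onz(c,px(q),h)[0,:2]-t)
for q in([113,387],[331,387],[548,387]): print("tick",lo(q,.0125))
# subpixel rider / pointer columns
for name,rows,u0,u1,sgn in(("rider white",range(118,129),297,312,1),("pointer",range(98,110),224,238,-1)):
    for v in rows:
        s=sgn*im[v,u0:u1]; print(name,v,(im[v,u0:u1]).astype(int))
im2=grab_frame("top");print(proj(cam("top"),np.r_[R@[-.034,-.123]+t,.025]))
save("t5.png",np.hstack([cv2.resize(im2[150:225,345:425],None,fx=5,fy=5,interpolation=cv2.INTER_CUBIC),cv2.resize(grab_frame("scene")[130:205,300:380],None,fx=5,fy=5,interpolation=cv2.INTER_CUBIC)]))
E
```

```text
tick [-0.02427119 -0.02377302]
tick [-0.02420175 -0.07427789]
tick [-0.02416468 -0.12455236]
rider white 118 [135 129 109  81  79 103 138 147 126  99 101 115 121 121 126]
rider white 119 [127 120 101  76  79 107 141 151 124  94  96 107 112 116 122]
rider white 120 [121 108  91  74  76 106 144 153 125  92  90  98 106 107 114]
rider white 121 [ 96  88  72  69  76 106 142 152 123  89  82  82  83  84  89]
rider white 122 [ 62  56  56  61  77 107 142 151 125  86  68  57  52  53  60]
rider white 123 [ 49  48  49  60  80 109 143 150 122  86  68  52  45  44  47]
rider white 124 [ 78  67  61  65  83 112 145 150 119  84  75  69  69  70  76]
rider white 125 [108 100  82  74  85 116 147 149 116  87  89  93  98 102 110]
rider white 126 [119 113  96  78  85 116 144 146 114  86  94 103 108 114 119]
rider white 127 [111 107  93  78  84 106 132 132 106  83  89  96 101 105 109]
rider white 128 [ 99  89  79  70  78  93 105 107  90  80  86  91  91  94  98]
pointer 98 [122 119 112  89  65  51  47  51  67  84  96  99 101 109]
pointer 99 [127 128 120 100  76  58  50  62  75  98 109 115 115 117]
pointer 100 [126 127 124 112  93  71  61  70  90 106 115 118 120 121]
pointer 101 [124 125 121 116 104  82  69  79  93 109 118 120 120 122]
pointer 102 [125 121 120 119 108  89  75  80  97 108 118 121 123 121]
pointer 103 [120 121 117 116 109  92  74  78  96 110 118 121 122 120]
pointer 104 [121 118 118 117 115  96  73  77  98 110 118 119 120 117]
pointer 105 [124 118 117 117 116 100  73  78  96 107 112 113 115 116]
pointer 106 [133 116 107 113 115 101  74  75  91 100  98 101 109 116]
pointer 107 [149 123 103 107 116 101  76  77  92  92  86  88 102 117]
pointer 108 [165 139 106 102 114 102  75  76  93  90  82  86 103 117]
pointer 109 [175 146 108 104 112 102  76  78  92  91  83  84 102 116]
[[396.91525253 198.03969156]]
```

View pics/t5.png

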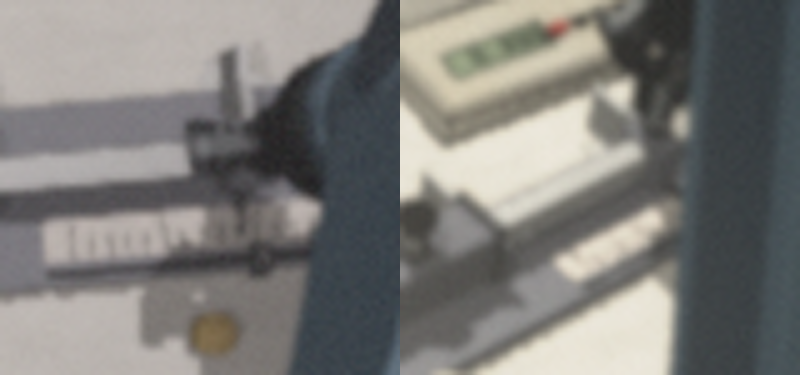

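The tick spacing comes out at 50.4 mm per 5 ticks, so the scale is right and the rider stands at about 0.083. In the top crop the pointer at (244,215) is still left of the rider at (261,260). I'll draw 7.5 mm more and do a last top-view check.

servo_tool:
  deltas:
    - [0,0.003,0,0,0,0]
    - [0,0.003,0,0,0,0]
    - [0,0.0015,0,0,0,0]
    - [0,0,0,0,0,0]
    - [0,0,0,0,0,0]

```text
time: 9.78
eef_pos: [0.5174, -0.118, 0.0922]
orientation: [-0.001, 0.999, 0.045, 0.001]
contact_force: [-0.1, 4.0, 6.4]
opening: 0.217
finger_force: 58.5
```

```bash
python3 - <<'E'
from h import *
p=np.load("pose2.npz");R,t=p["R"],p["t"]
o=bot.get_obs();l=R.T@(o["eef_pos"][:2]-t);print("draw est",-.04-l[1],o["time"])
im=np.mean([grab_frame("top").astype(float) for _ in range(6)],0).astype(np.uint8);np.save("t6.npy",im)
c=cam("top")
for d in(.080,.083,.086): print(d,(proj(c,[np.r_[R@[-.030,-.04-d]+t,.0175],np.r_[R@[-.034,-.04-d]+t,.025],np.r_[R@[-.054,-.04-d]+t,.025]])-[372,172]+.4)*14)
save("t6.png",cv2.resize(im[172:214,372:428],None,fx=14,fy=14,interpolation=cv2.INTER_CUBIC))
E
```

```text
draw est 0.08250415438173653 9.775
0.08 [[325.3122603  351.93317732]
 [338.82373987 371.48786712]
 [349.14293351 475.74293332]]
0.083 [[340.80872646 350.6094366 ]
 [354.41353547 370.15568184]
 [364.74397644 474.40760046]]
0.086 [[356.30414296 349.2857289 ]
 [370.00226076 368.8235263 ]
 [380.34394457 473.0722756 ]]
```

View pics/t6.png

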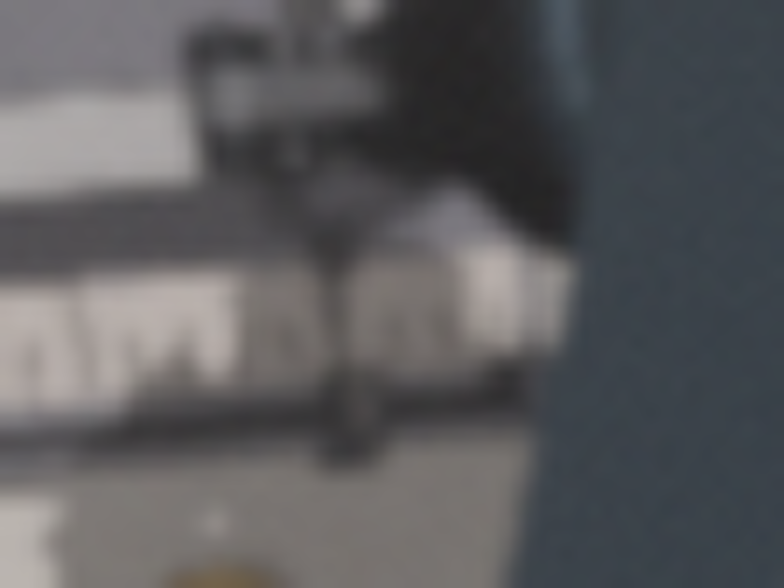

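The pointer is at (340,340) and the rider's middle is at about (357,420). The model puts aligned marks at 341 and 355–360, so the pointer is within about 1 mm. I'll hand in.

```bash
python3 -c "
from workcell import workorder
print(workorder.job_done())"
```

```text
the job is handed in; nothing more can be done
None
```

I pressed the plunger to its stop and let it come up, then drew the arm out about 83 mm. I handed the job in at about 10 s, still gripping the post (58 N); the last picture put the pointer within about 1 mm of the rider, and no verdict came back.

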